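Press open the dry cabinet that holds the amber vial

ROBOT

A 7-joint arm with a two-finger parallel gripper is mounted at the origin on a cart in front of the work surface, level with it; the furniture and walls round the work are solid. World frame = base frame: x ahead of the robot, y to its left, z up, the work surface at z = 0. Lengths are in m, angles in rad, forces in N, time in s.
With the tool pointing down it reaches from about 0.4 to 0.875 m from the base axis. Payload 19.3 kg.
Tool frame: the origin (TCP) lies on the centre line of the jaws, within the pads' length; the fingertips stand 8 mm ahead of it and the grasp point (between the pads) lies 11 mm behind it (arm.tip_extent is the distance from the TCP to the fingertips, in m); y points along the fingers, x is the direction in which the jaws open and shut, and the axes are right-handed (so a half turn about y gives the same grasp; the last joint's range is limited). The gripper opens to 85 mm and grips with 20 to 120 N. Pads are 22 mm wide; open, the fingers measure 114 mm over their backs; the gripper's body (76 mm by 85 mm) begins 54 mm behind the grasp point. The pads swing forward as they close: fully open they stand 13 mm farther back than shut.
Start: joints at [-1.224, 0.521, -0.036, 1.599, 0.021, 1.021, -0.113], TCP at [0.253, 0.571, 0.239] pointing down, gripper open.
Joint ranges: [-2.91, 2.91], [-0.3, 2.13], [-1.5, 1.42], [0.17, 2.43], [-1.26, 4.41], [0.16, 1.93], [-2.52, 2.52]. Speed limits (rad/s): [1.89, 1.89, 2.39, 2.39, 3.01, 3.01, 3.01].

INTERFACE

Orientations are given as a unit quaternion [x, y, z, w].
In Python, from workcell import arm gives the robot as it stands.
- The arm moves only by the shell command python3 -m pendant 'ROWS'. ROWS is JSON, a list of rows, each a list of 7 numbers: the shift along the world's x, y, z as a fraction of full scale, then the turn, a rotation vector about the world's x, y, z as a fraction of full scale, then the gripper's target within -1 to 1 (shut at 1, half-way at 0, fully open at -1). In form: [[x, y, z, ax, ay, az, jaw], ...]. A call has 1 to 12 rows; each row shifts and turns the commanded pose from where the row before left it; what a row does not reach is not made up. Full scale, the value 1, is 0.03 m for a shift and 0.12 rad for a turn. A row lasts 1/12 s, in which the tool goes at most 41.7 mm and 7.16 degrees, less where a joint would pass 70% of its speed; a pose out of reach is approached as far as the arm can. A call with a number of a shift or a turn outside -1 to 1 is refused whole. A call with a gripper value outside its range is refused whole. The fingers move at their own pace and stop on an object; the grip force is fixed at half the most. Time passes only in rows, so rows that do not move let the fingers close. It gives the time, the measured TCP pose, the force and the opening at its end, in the units of the state.
- arm.state(): the state, without advancing time (a new reading comes with each control period).
- arm.grab_frame(name): name is "side" or "top" or "wrist"; returns the picture (420x560x3 uint8, red, green, blue); there is no depth.
- arm.camera_model(name): a dict with "camera_matrix" (3x3 intrinsics, pixels), "distortion" ([k1, k2, p1, p2, k3] as OpenCV has them; the pictures are not rectified), "world_from_camera" (4x4, takes a point from camera to world coordinates); the wrist camera has in their place "hand_eye" (4x4, takes a point from camera to tool coordinates, whose origin is the TCP and whose axes are the tool frame's). Camera axes: x right, y down, z forward; pixel columns grow to the right and rows downward; lengths in m; the calibration is good to about 2 mm. A picture is of the moment at which its call begins: read the wrist's pose just before it. camera_model takes no time and is no camera call.
- arm.finish_job(): hands the job in, once; it reports no verdict.
The state is a dict: "time": time; "qpos": joint angles; "joint_velocities": joint speeds; "tau": joint torques, N m; "ee_pos": TCP position; "orientation": TCP orientation; "wrist_force": force on the tool from outside, world axes, zero at the start; "torque": the same for the moment, N m; "width": opening from 0.0 (shut) to 1.0 (fully open).
Only numpy, scipy, OpenCV 4.12 (cv2) and the standard library are available. Lean on these libraries where they do the work, as an engineer would, in place of code of your own. Each camera call takes 0.05 s, during which the arm holds its last target.

TASK

Two small dry cabinets with clear push-to-open doors stand on the mat. On the one that holds the amber vial with the blue cap, press the door in near its free edge until the catch lets go, let the spring throw it ajar, then reach a fingertip behind the door and swing it wide open, square to the cabinet or further, so that the vial can be reached. Leave the other cabinet shut, and do not shift or pick up the vials or anything else; finish clear of the door.

Things in the scene. Friction and masses are not known exactly. Their poses are not given: they have to be found in the camera images.
- dry_cabinet_a: The wanted dry cabinet, holding the amber vial with the blue cap: a fixed white box 110 deep x 140 wide x 112 mm tall, clear roof pane, clear grey-framed door in front. The two look alike and swap places: tell them by the vial. Origin: centre of its underside, 8 mm above z = 0; own x runs from front to back, y to its left as the robot sees it. Carcass front at own x = -55 mm
- dry_cabinet_a_door (a joint): Its door, rad: 0 shut and caught, negative pressed in (stop at -0.042), positive opened toward the robot, up to 1.95. Pressing the push mark in about 3.5 mm (below -0.03), with about 4 N, trips the catch; when the push is withdrawn a hinge spring throws the door ajar to about 0.7. From there it swings with light friction and stays where left. The catch does not catch again
- dry_cabinet_a_push (a point): Push mark: flat grey disc, 20 mm across, on the door's front face, 116 mm from the hinge, 78 mm above the cabinet's underside. Moves with the door; own x points into the door, z up. Behind it the door's back carries the catch's metal hook, 24 mm deep, 75 to 93 mm above the underside, 115 to 123 mm from the hinge
- dry_cabinet_a_edge (a point): Middle of the door's thickness at its upright free edge (the right one for the robot), 138 mm from the hinge, at the height of the push mark. Moves with the door. The door has no handle
- dry_cabinet_a_hinge (a point): Point on the door's upright hinge axis (left side, cabinet's own x = -64, y = +69 mm), at the push mark's height; own y points from the free edge to the hinge and turns with the door. The door is 136 wide, 96 tall, 6 mm thick, 12 to 108 mm above the cabinet's underside, and when shut its back is 6 mm in front of the carcass
- dry_cabinet_b: The other dry cabinet, holding the white vial with the black cap: a fixed white box 110 deep x 140 wide x 112 mm tall, clear roof pane, clear grey-framed door in front. The two look alike and swap places: tell them by the vial. Origin: centre of its underside, 8 mm above z = 0; own x runs from front to back, y to its left as the robot sees it. Carcass front at own x = -55 mm
- dry_cabinet_b_door (a joint): Its door, rad: 0 shut and caught, negative pressed in (stop at -0.042), positive opened toward the robot, up to 1.95. Pressing the push mark in about 3.5 mm (below -0.03), with about 4 N, trips the catch; when the push is withdrawn a hinge spring throws the door ajar to about 0.7. From there it swings with light friction and stays where left. The catch does not catch again
- dry_cabinet_b_push (a point): Push mark: flat grey disc, 20 mm across, on the door's front face, 116 mm from the hinge, 78 mm above the cabinet's underside. Moves with the door; own x points into the door, z up. Behind it the door's back carries the catch's metal hook, 24 mm deep, 75 to 93 mm above the underside, 115 to 123 mm from the hinge
- dry_cabinet_b_edge (a point): Middle of the door's thickness at its upright free edge (the right one for the robot), 138 mm from the hinge, at the height of the push mark. Moves with the door. The door has no handle
- dry_cabinet_b_hinge (a point): Point on the door's upright hinge axis (left side, cabinet's own x = -64, y = +69 mm), at the push mark's height; own y points from the free edge to the hinge and turns with the door. The door is 136 wide, 96 tall, 6 mm thick, 12 to 108 mm above the cabinet's underside, and when shut its back is 6 mm in front of the carcass
- amber_vial: Amber vial with blue cap, 30 mm across, 66 mm tall, standing loose in the wanted cabinet. Origin: centre of its underside
- white_vial: White vial with black cap, 27 mm across, 56 mm tall, standing loose in the other cabinet. Origin: centre of its underside
- stopper: Red-brown rubber stopper, 32 mm across, 28 mm tall, a loose bystander beside the cabinets. Origin: centre of its underside
- brass_weight: Brass weight, 24 mm across, 35 mm tall, a loose bystander beside the cabinets. Origin: centre of its underside
- clip: Black binder clip, 32 x 29 x 36 mm, a loose bystander beside the cabinets. Origin: centre of its underside

How it is judged:
By the outcome, as a careful person would: the job done as asked, in the order asked, and still so for the second after the job is handed in, with the robot touching nothing.
It also fails if it takes over 42 s, if anything falls off the work surface, if the arm or the gripper's body presses on something with over 40 N, if the wrist force passes 120 N, or if a joint passes its speed limit or range.

## Working session

There is one attempt and no reset: what is moved stays moved. The work goes in short steps, Python scripts to look and compute and a shell command to move; the robot and the scene stay as the last step left them, time stands still between calls to the robot, and variables do not carry over. Pictures are saved under pics/ and viewed, and the job is handed in when it is done.

```bash
mkdir -p pics; ls; python3 - <<'E'
from workcell import arm
import cv2
s=arm.state(); print({k:s[k] for k in('time','ee_pos','orientation','wrist_force','width')}, arm.tip_extent)
for n in('side','top','wrist'):
    im=arm.grab_frame(n); cv2.imwrite(f'pics/{n}0.png',im[:,:,::-1])
    m=arm.camera_model(n); print(n,m)
E
```

```text
pics
{'time': 0.0, 'ee_pos': array([0.25290091, 0.57120681, 0.23872298]), 'orientation': array([ 0.59285539,  0.385419  , -0.38606095, -0.59239482]), 'wrist_force': array([-1.0220742 , -0.60728174,  0.50237327]), 'width': 1.0039277422822555} 0.008
side {'camera_matrix': array([[401.08046299,   0.        , 279.69424199],
       [  0.        , 401.08046299, 215.57984177],
       [  0.        ,   0.        ,   1.        ]]), 'distortion': array([0.0187354, 0.       , 0.       , 0.       , 0.       ]), 'world_from_camera': array([[ 0.67236408, -0.43208594,  0.6010227 , -0.06040548],
       [-0.7400829 , -0.37674241,  0.55708389, -0.45788108],
       [-0.01427738, -0.81936982, -0.57308748,  0.64899076],
       [ 0.        ,  0.        ,  0.        ,  1.        ]])}
top {'camera_matrix': array([[462.13066734,   0.        , 282.72416379],
       [  0.        , 462.13066734, 216.60855367],
       [  0.        ,   0.        ,   1.        ]]), 'distortion': array([-0.02923628,  0.        ,  0.        ,  0.        ,  0.        ]), 'world_from_camera': array([[ 0.02638064, -0.99261014,  0.11844482,  0.3818622 ],
       [-0.99919293, -0.02977311, -0.02696395,  0.10997828],
       [ 0.03029116, -0.1176379 , -0.99259446,  1.41564867],
       [ 0.        ,  0.        ,  0.        ,  1.        ]])}
wrist {'camera_matrix': array([[336.25122693,   0.        , 274.80555667],
       [  0.        , 336.25122693, 208.16686522],
       [  0.        ,   0.        ,   1.        ]]), 'distortion': array([-0.0819986,  0.       ,  0.       ,  0.       ,  0.       ]), 'hand_eye': array([[ 9.99999696e-01,  6.33607374e-04,  4.53380221e-04,
        -1.20347412e-04],
       [-2.19815565e-04, -3.28833451e-01,  9.44387904e-01,
        -1.35518168e-01],
       [ 7.47457722e-04, -9.44387717e-01, -3.28833212e-01,
         8.53269191e-02],
       [ 0.00000000e+00,  0.00000000e+00,  0.00000000e+00,
         1.00000000e+00]])}
```

View pics/side0.png

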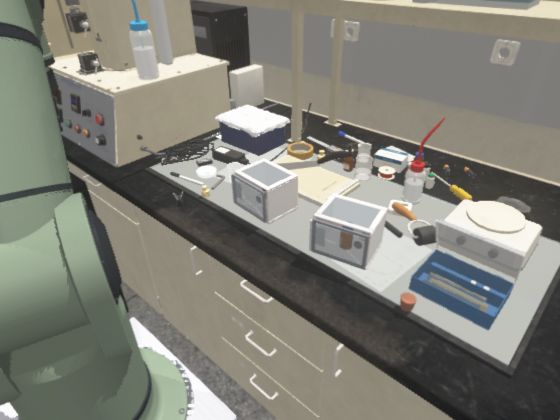

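View pics/top0.png

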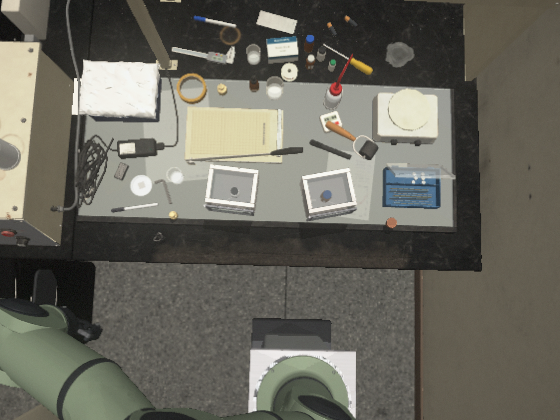

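View pics/wrist0.png

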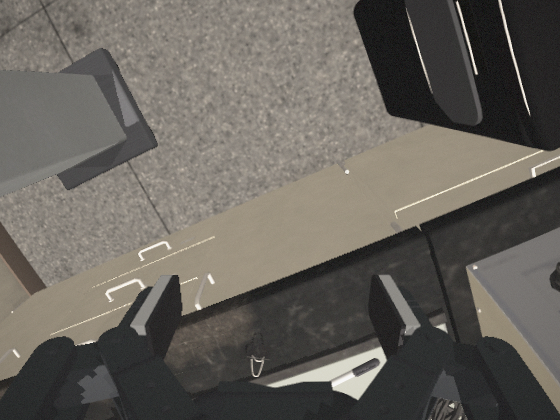

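The right-hand cabinet (side about 348,230; top about 329,193) shows the amber vial with a blue cap; the left one (side 265,190; top 232,190) shows a dark cap. I'll enlarge both views to confirm and measure.

```bash
python3 - <<'E'
import cv2
a=cv2.imread('pics/side0.png')[160:290,215:415]; cv2.imwrite('pics/sidez.png',cv2.resize(a,None,fx=4,fy=4,interpolation=cv2.INTER_CUBIC))
a=cv2.imread('pics/top0.png')[150:240,190:410]; cv2.imwrite('pics/topz.png',cv2.resize(a,None,fx=3.6,fy=3.6,interpolation=cv2.INTER_CUBIC))
E
```

```text
(no output)
```

View pics/sidez.png

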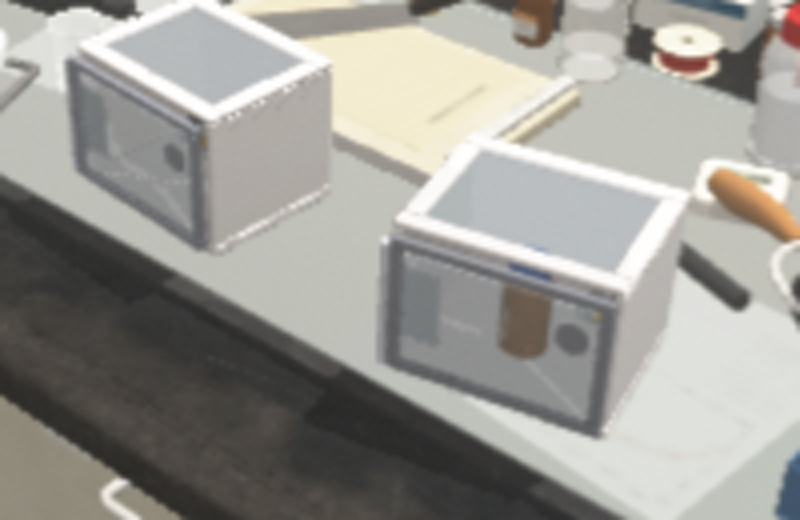

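View pics/topz.png

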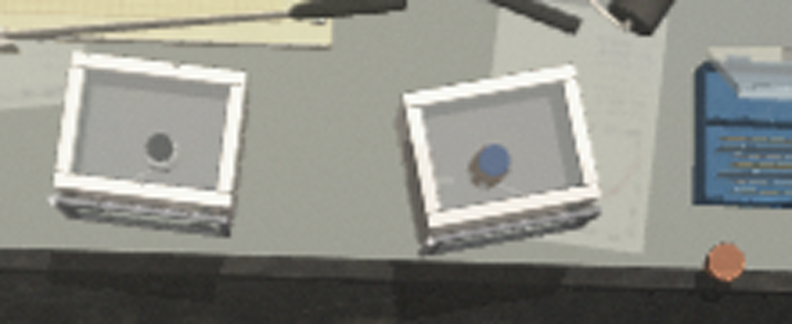

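```bash
cat > h.py <<'E'
import numpy as np,cv2
from workcell import arm
def ray(n,px,T=None):
    m=arm.camera_model(n); W=m['world_from_camera'] if T is None else T
    p=cv2.undistortPoints(np.array(px,float).reshape(-1,1,2),m['camera_matrix'],m['distortion'])[:,0]
    d=np.c_[p,np.ones(len(p))]@W[:3,:3].T
    return W[:3,3],d
def onz(n,px,z,T=None):
    o,d=ray(n,px,T); return (o+d*((z-o[2])/d[:,2])[:,None])
def proj(n,P,T=None):
    m=arm.camera_model(n); W=m['world_from_camera'] if T is None else T
    V=np.linalg.inv(W)
    return cv2.projectPoints(np.array(P,float).reshape(-1,3),cv2.Rodrigues(V[:3,:3])[0],V[:3,3],m['camera_matrix'],m['distortion'])[0][:,0]
E
python3 - <<'E'
from h import *
im=cv2.imread('pics/top0.png')
hsv=cv2.cvtColor(im,cv2.COLOR_BGR2HSV)
m=((hsv[...,2]>215)&(hsv[...,1]<25)).astype(np.uint8)
for nm,(x0,x1,y0,y1) in dict(L=(195,265,155,215),R=(295,362,160,222)).items():
    mm=np.zeros_like(m); mm[y0:y1,x0:x1]=m[y0:y1,x0:x1]
    ys,xs=np.nonzero(mm)
    P=onz('top',np.c_[xs,ys],0.12)[:,:2]
    r=cv2.minAreaRect((P*1000).astype(np.float32)); print(nm,len(xs),r,cv2.boxPoints(r))
    q=np.array([[np.argmin(xs+ys)],[np.argmax(xs-ys)],[np.argmax(xs+ys)],[np.argmin(xs-ys)]]).ravel()
    print([(xs[i],ys[i]) for i in q]); print(P[q]*1000)
E
```

```text
L 580 ((616.3317260742188, 223.97853088378906), (138.2013702392578, 119.78031158447266), 84.91058349609375) [[550.5477  160.46317]
 [669.85583 149.8374 ]
 [682.1157  287.4939 ]
 [562.8076  298.11966]]
[(np.int64(210), np.int64(164)), (np.int64(257), np.int64(170)), (np.int64(253), np.int64(206)), (np.int64(204), np.int64(205))]
[[681.31103875 286.21901003]
 [668.21647063 151.76052793]
 [564.14012026 159.61303827]
 [562.77168126 297.71615319]]
R 567 ((611.1718139648438, -55.76312255859375), (120.48188018798828, 140.582763671875), 12.048622131347656) [[ 5.37585205e+02  4.05001640e-01]
 [ 5.66930664e+02 -1.37080841e+02]
 [ 6.84758423e+02 -1.11931244e+02]
 [ 6.55412964e+02  2.55545959e+01]]
[(np.int64(302), np.int64(176)), (np.int64(349), np.int64(168)), (np.int64(356), np.int64(204)), (np.int64(309), np.int64(217))]
[[ 6.54984790e+02  2.27613402e+01]
 [ 6.82897432e+02 -1.12092658e+02]
 [ 5.78903251e+02 -1.33082326e+02]
 [ 5.37585122e+02  4.05010846e-01]]
```

```bash
python3 - <<'E'
from h import *
tz=np.array([[402,95],[575,66],[600,195],[428,228]])/3.6+[190,150]-0.36
sz=np.array([[478,138],[690,195],[622,293],[395,222]])/4+[215,160]-0.375
A=onz('top',tz,.12)*1e3; B=onz('side',sz,.12)*1e3
print(A.round(1)); print(B.round(1))
X=np.array([[55,70],[55,-70],[-55,-70],[-55,70]],float)
for C in(A[:,:2],B[:,:2],(A+B)[:,:2]/2):
    c=C.mean(0); H=X.T@(C-c); th=np.arctan2(H[0,1]-H[1,0],H[0,0]+H[1,1])
    R=np.array([[np.cos(th),-np.sin(th)],[np.sin(th),np.cos(th)]])
    print(c,np.degrees(th),(C-c-X@R.T).round(1).tolist())
    for nm,l in dict(hinge=(-64,69),push=(-70,69-116),edge=(-64,69-138)).items(): print(nm,(c+R@np.array(l)).round(1))
E
```

```text
[[ 654.8   24.7  120. ]
 [ 683.  -113.1  120. ]
 [ 579.5 -134.   120. ]
 [ 549.     2.   120. ]]
[[ 651.9   17.   120. ]
 [ 681.6 -113.6  120. ]
 [ 574.3 -134.3  120. ]
 [ 546.6   -0.8  120. ]]
[616.59024363 -55.09630453] 11.966141050112224 [[-1.0, -0.0], [-1.9, -1.0], [2.2, 1.0], [0.8, -0.0]]
hinge [539.7  -0.9]
push [ 557.9 -115.6]
edge [ 568.3 -135.9]
[613.63589931 -57.94316669] 11.483816014612957 [[-1.7, -4.6], [0.2, 2.0], [0.7, 3.2], [0.8, -0.5]]
hinge [537.2  -3.1]
push [ 554.4 -117.9]
edge [ 564.7 -138.3]
[615.11307147 -56.51973561] 11.727198833939537 [[-1.3, -2.3], [-0.9, 0.5], [1.4, 2.1], [0.8, -0.3]]
hinge [538.4  -2. ]
push [ 556.1 -116.8]
edge [ 566.5 -137.1]
```

```bash
python3 - <<'E'
from h import *
from scipy.spatial.transform import Rotation as R
s=arm.state(); print(R.from_quat(s['orientation']).as_matrix().round(3))
E
```

```text
[[ 0.405 -0.    -0.914]
 [ 0.914 -0.001  0.405]
 [-0.001 -1.    -0.   ]]
```

```bash
python3 -m pendant '[[0.8,-0.8,0,0,0,0.5,1],[0.8,-0.8,0,0,0,0.5,1],[0.8,-0.8,0,0,0,0.5,1],[0.8,-0.8,0,0,0,0.5,1],[0.8,-0.8,0,0,0,0.5,1],[0.8,-0.8,0,0,0,0.5,1],[0.5,-1,0,0,0,0.5,1],[0,-1,0,0,0,0.5,1],[0,-1,0,0,0,0,1],[0,-1,0,0,0,0,1]]'
```

```text
time: 0.98
ee_pos: [0.412, 0.3058, 0.239]
orientation: [-0.484, -0.515, 0.516, 0.484]
wrist_force: [0.1, -0.5, 0.5]
width: -0.0
```

```bash
python3 -m pendant '[[0,-1,0,0,0,0,1],[0,-1,0,0,0,0,1],[0,-1,0,0,0,0,1],[0,-1,0,0,0,0,1],[0,-1,0,0,0,0,1],[0,-1,0,0,0,0,1],[0,-1,0,0,0,0,1],[0,-1,0,0,0,0,1],[0.2,-1,0,0,0,0,1],[0.3,-1,0,0,0,0,1],[0.5,-1,0,0,0,0,1],[0.6,-1,0,0,0,0,1]]'; python3 - <<'E'
from h import *
from scipy.spatial.transform import Rotation as R
s=arm.state(); print(s['qpos'].round(2),s['ee_pos'],s['wrist_force'],R.from_quat(s['orientation']).as_matrix().round(3))
for n in('side','wrist'): cv2.imwrite(f'pics/{n}1.png',arm.grab_frame(n)[:,:,::-1])
E
```

```text
time: 1.98
ee_pos: [0.4599, -0.0541, 0.2395]
orientation: [0.484, 0.516, -0.516, -0.484]
wrist_force: [0.6, 1.2, 1.2]
width: -0.001
[-0.08  0.26  0.09  2.01 -0.03  0.86  1.66] [ 0.45991154 -0.05413894  0.2395204 ] [0.60441736 1.23389438 1.18051223] [[-0.063  0.    -0.998]
 [ 0.998  0.    -0.063]
 [ 0.    -1.    -0.   ]]
```

View pics/side1.png

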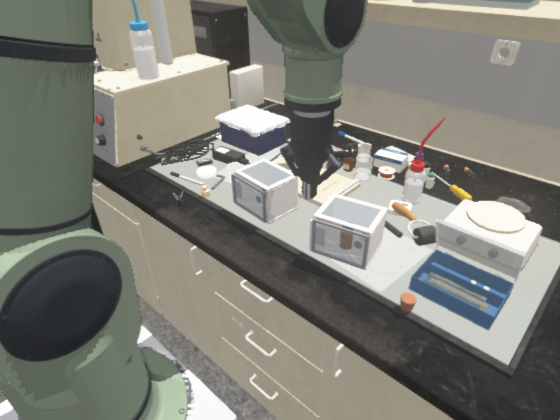

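View pics/wrist1.png

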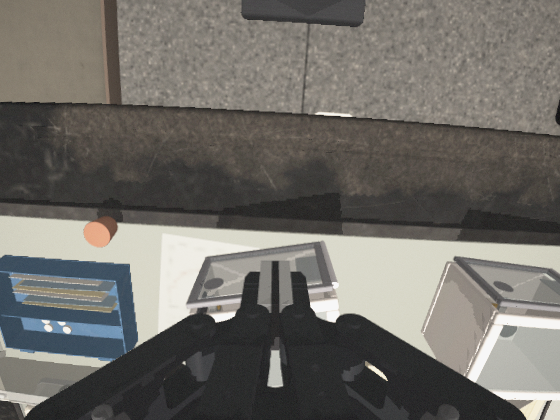

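```bash
cat >> h.py <<'E'
from scipy.spatial.transform import Rotation
def wT(s):
    T=np.eye(4);T[:3,:3]=Rotation.from_quat(s['orientation']).as_matrix();T[:3,3]=s['ee_pos'];return T@arm.camera_model('wrist')['hand_eye']
E
python3 - <<'E'
from h import *
T=wT(arm.state())
c=np.array([.615,-.056]);th=np.radians(11.8);u=np.array([np.cos(th),np.sin(th)]);v=np.array([-u[1],u[0]])
def P(x,y,z): return np.r_[c+u*x+v*y,z+.008]
pts=[P(-.070,-.067,.108),P(-.070,.067,.108),P(-.070,.067,.012),P(-.070,-.067,.012),P(-.070,-.047,.078)]
q=proj('wrist',pts,T);print(q)
im=cv2.imread('pics/wrist1.png')
for a in q: cv2.circle(im,tuple(int(round(t)) for t in a),2,(0,0,255),-1)
cv2.imwrite('pics/w1z.png',cv2.resize(im[220:340,150:370],None,fx=3.6,fy=3.6,interpolation=cv2.INTER_CUBIC))
E
```

```text
[[182.08950028 300.02715096]
 [328.6376514  281.86684241]
 [316.32514909 237.4547708 ]
 [202.97836409 252.57374899]
 [209.26919805 280.15239466]]
```

View pics/w1z.png

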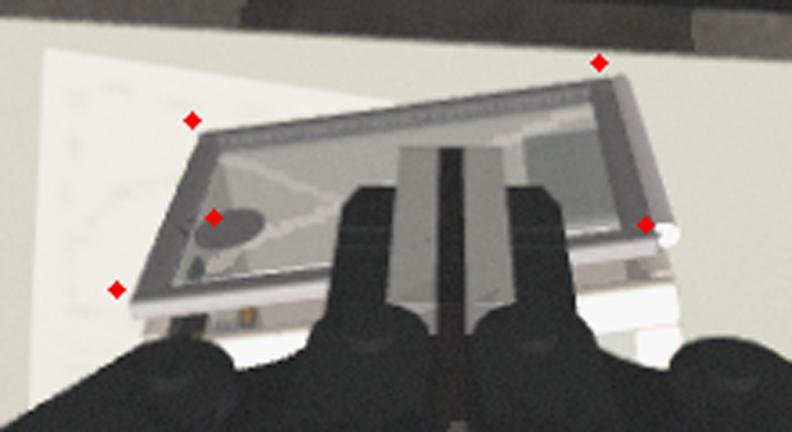

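```bash
python3 - <<'E'
from h import *
T=wT(arm.state())
px=[(186.9,304.2),(333.3,285.3),(321.4,242.2),(206.4,257.5),(213.9,283.6)];zs=[.116,.116,.02,.02,.086]
L=np.array([[-70,-67],[-70,67],[-70,67],[-70,-67],[-70,-47]],float)
C=np.array([onz('wrist',[p],z,T)[0,:2] for p,z in zip(px,zs)])*1e3
print(C.round(1))
X=L-L.mean(0);c=C.mean(0);H=X.T@(C-c);th=np.arctan2(H[0,1]-H[1,0],H[0,0]+H[1,1])
R=np.array([[np.cos(th),-np.sin(th)],[np.sin(th),np.cos(th)]]);t=c-R@L.mean(0)
print(t,np.degrees(th),(C-t-L@R.T).round(1).tolist())
for nm,l in dict(hinge=(-64,69),push=(-70,-47),edge=(-64,-69)).items(): print(nm,t+R@np.array(l))
E
```

```text
[[ 5.644e+02 -1.316e+02]
 [ 5.361e+02 -1.000e-01]
 [ 5.384e+02  1.800e+00]
 [ 5.664e+02 -1.319e+02]
 [ 5.597e+02 -1.117e+02]]
[619.60752617 -51.16963994] 11.84132308002635 [[-0.4, -0.5], [-1.3, -0.2], [1.1, 1.7], [1.6, -0.8], [-1.0, -0.2]]
hinge [542.81053208   3.2290889 ]
push [ 560.74164401 -111.53360201]
edge [ 571.12840547 -131.83422235]
```

```bash
python3 -m pendant '[[0.2,-0.6,-0.6,0,0,0.3,1],[0.2,-0.6,-0.9,0,0,0.3,1],[0.3,-0.6,-0.9,0,0,0.3,1],[0.3,-0.5,-0.9,0,0,0.3,1],[0.3,0,-0.9,0,0,0,1],[0.2,0,-0.9,0,0,0,1],[0.2,0,0,0,0,0,1],[0,0,0,0,0,0,1]]'; python3 - <<'E'
from h import *
s=arm.state(); print(s['qpos'].round(2),s['ee_pos'])
for n in('side','wrist'): cv2.imwrite(f'pics/{n}2.png',arm.grab_frame(n)[:,:,::-1])
a=cv2.imread('pics/side2.png')[150:290,215:415];cv2.imwrite('pics/side2z.png',cv2.resize(a,None,fx=4,fy=4,interpolation=cv2.INTER_CUBIC))
E
```

```text
time: 2.75
ee_pos: [0.5113, -0.1211, 0.0858]
orientation: [-0.445, -0.549, 0.549, 0.446]
wrist_force: [0.9, 0.2, 0.7]
width: -0.005
[ 0.08  0.59  0.05  1.98 -0.05  0.57  1.95] [ 0.51130174 -0.1211423   0.08581637]
```

View pics/side2z.png

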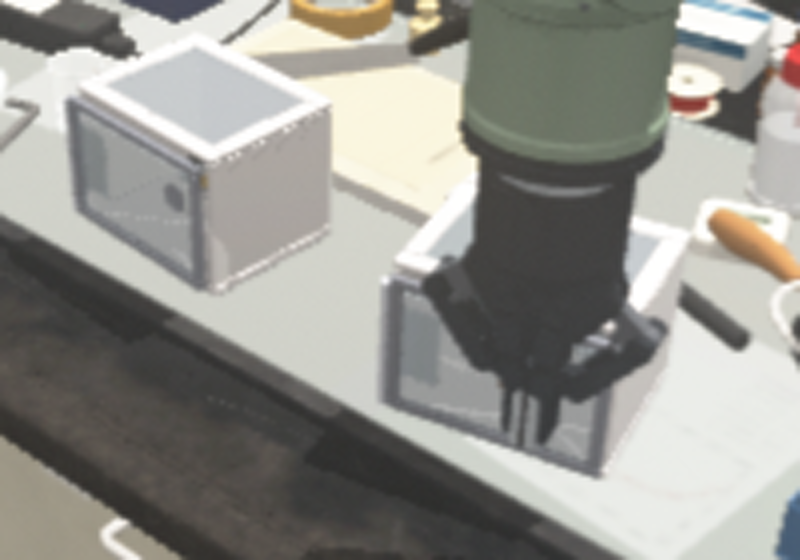

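View pics/wrist2.png

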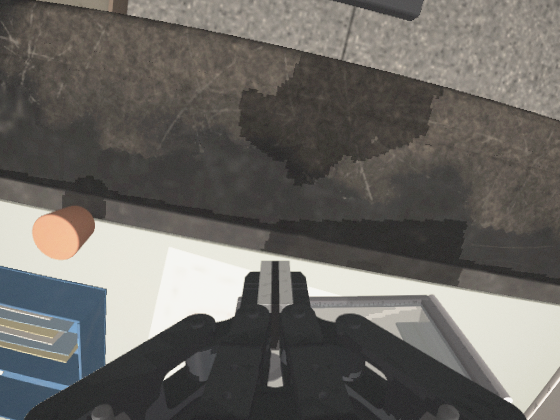

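```bash
python3 -m pendant '[[0.5,0.05,0,0,0,0,1],[0.4,0.05,0,0,0,0,1],[0.1,0.02,0,0,0,0,1],[0.1,0.02,0,0,0,0,1]]';python3 -m pendant '[[0.05,0.01,0,0,0,0,1],[0.05,0.01,0,0,0,0,1],[0,0,0,0,0,0,1]]'
```

```text
time: 3.18
ee_pos: [0.5445, -0.1172, 0.0878]
orientation: [0.446, 0.549, -0.549, -0.445]
wrist_force: [-0.3, 0.6, 0.5]
width: -0.002
time: 3.43
ee_pos: [0.5469, -0.1167, 0.0866]
orientation: [0.446, 0.549, -0.549, -0.446]
wrist_force: [-0.1, -0.2, 0.1]
width: 0.004
```

```bash
for i in 1 2 3; do python3 -m pendant '[[0.05,0.01,0,0,0,0,1],[0.05,0.01,0,0,0,0,1]]' | grep -E 'ee_pos|wrist'; done
```

```text
ee_pos: [0.5499, -0.1162, 0.0864]
wrist_force: [-0.2, 0.1, 0.3]
ee_pos: [0.5526, -0.1157, 0.0862]
wrist_force: [-5.1, -1.4, 4.1]
ee_pos: [0.5556, -0.115, 0.0862]
wrist_force: [-14.5, -3.5, 7.6]
```

```bash
python3 -m pendant '[[0.04,0.01,0,0,0,0,1],[0,0,0,0,0,0,1]]' | grep -E 'ee_pos|wrist'; python3 - <<'E'
from h import *
cv2.imwrite('pics/side3.png',cv2.resize(arm.grab_frame('side')[150:290,215:415],None,fx=4,fy=4,interpolation=cv2.INTER_CUBIC)[:,:,::-1])
E
```

```text
ee_pos: [0.5555, -0.1151, 0.086]
wrist_force: [-14.3, -2.9, 10.1]
```

View pics/side3.png

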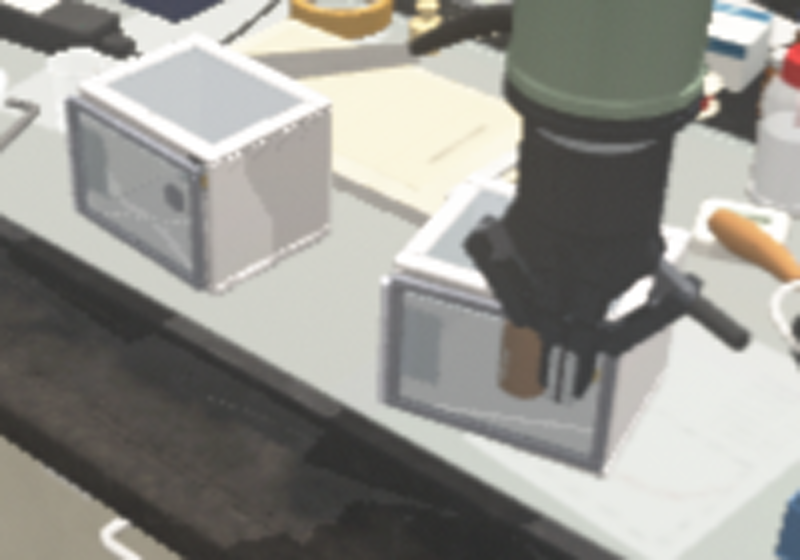

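```bash
python3 -m pendant '[[-0.6,-0.2,0,0,0,0,1],[-0.9,-0.8,0,0,0,0,1],[-0.6,-1,0,0,0,0,1],[-0.3,-1,0,0,0,0,1],[0,0,0.5,0,0,0,1],[0,0,1,0,0,0,1],[0,0,1,0,0,0,1],[0,0,1,0,0,0,1]]'; python3 - <<'E'
from h import *
for n in('side','top','wrist'): cv2.imwrite(f'pics/{n}4.png',arm.grab_frame(n)[:,:,::-1])
a=cv2.imread('pics/side4.png')[150:290,215:415];cv2.imwrite('pics/side4z.png',cv2.resize(a,None,fx=4,fy=4,interpolation=cv2.INTER_CUBIC))
a=cv2.imread('pics/top4.png')[150:250,190:410];cv2.imwrite('pics/top4z.png',cv2.resize(a,None,fx=3.6,fy=3.6,interpolation=cv2.INTER_CUBIC))
E
```

```text
time: 4.82
ee_pos: [0.4854, -0.2047, 0.1926]
orientation: [0.446, 0.549, -0.549, -0.446]
wrist_force: [0.0, 0.3, -0.5]
width: 0.003
```

View pics/side4z.png

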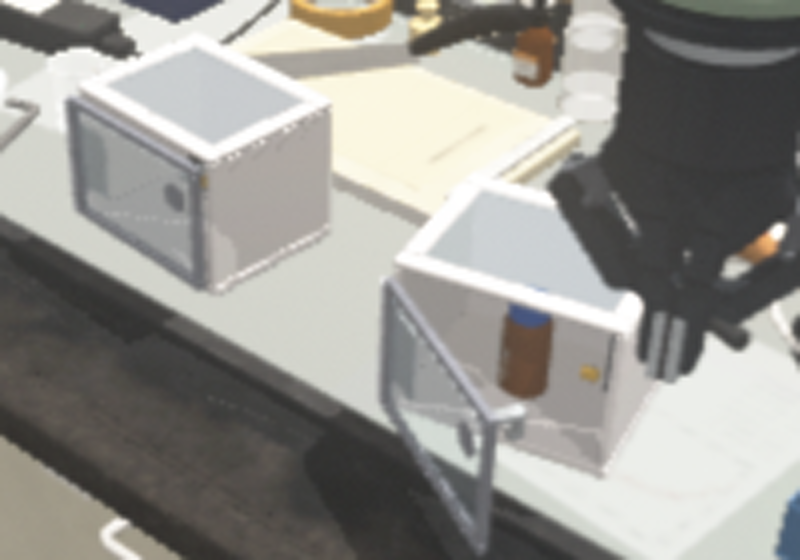

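View pics/top4z.png

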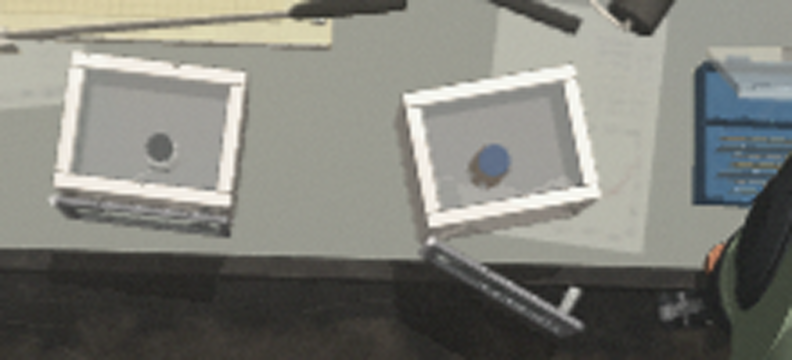

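View pics/wrist4.png

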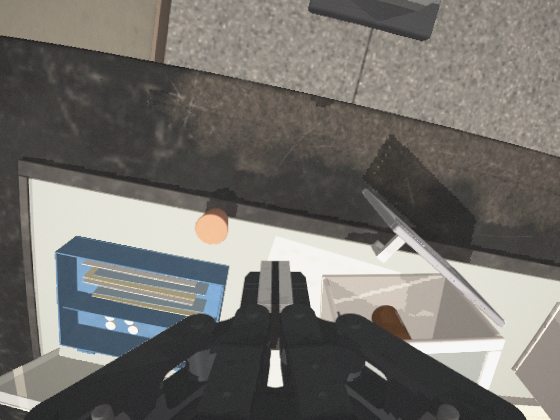

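The door sprang ajar: in the top zoom its top edge runs from (430,245) to (578,330), with the hook at (570,298). I'll measure the angle.

```bash
python3 - <<'E'
from h import *
z=np.array([[430,245],[578,330],[570,295]])/3.6+[190,150]-.36
A=onz('top',z,.116)*1e3; print(A.round(1))
T=wT(arm.state())
B=onz('wrist',[(500,323),(366,192),(376,248)],.116,T)*1e3; print(B.round(1))
for a in(A,B):
    d=a[1]-a[0]; print(np.degrees(np.arctan2(d[1],d[0])),np.hypot(*d[:2]))
    ang=np.radians(-78.2)-np.arctan2(d[1],d[0]); print('theta',ang)
E
```

```text
[[ 5.361e+02 -2.000e-01  1.160e+02]
 [ 4.723e+02 -1.181e+02  1.160e+02]
 [ 4.997e+02 -1.115e+02  1.160e+02]]
[[ 534.7   -8.7  116. ]
 [ 452.4 -150.3  116. ]
 [ 490.5 -131.1  116. ]]
-118.40504585813308 134.0561675461246
theta 0.7017104261397311
-120.14830940811154 163.78305137712283
theta 0.7321361148168599
```

```bash
python3 -m pendant '[[0.34,0.9,0,0,0,-1,1],[0.34,0.9,0,0,0,-1,1],[0.34,0.9,0,0,0,-1,1],[0.34,0.9,-0.3,0,0,-1,1],[0,0.1,-0.5,0,0,0,1],[0,0,-0.3,0,0,0,1],[0,0,0,0,0,0,1]]'; python3 - <<'E'
from h import *
for n in('side','wrist'): cv2.imwrite(f'pics/{n}5.png',arm.grab_frame(n)[:,:,::-1])
a=cv2.imread('pics/side5.png')[150:290,215:415];cv2.imwrite('pics/side5z.png',cv2.resize(a,None,fx=4,fy=4,interpolation=cv2.INTER_CUBIC))
E
```

```text
time: 5.55
ee_pos: [0.5248, -0.0936, 0.156]
orientation: [-0.562, -0.427, 0.429, 0.564]
wrist_force: [-0.0, -0.4, -0.3]
width: -0.001
```

View pics/side5z.png

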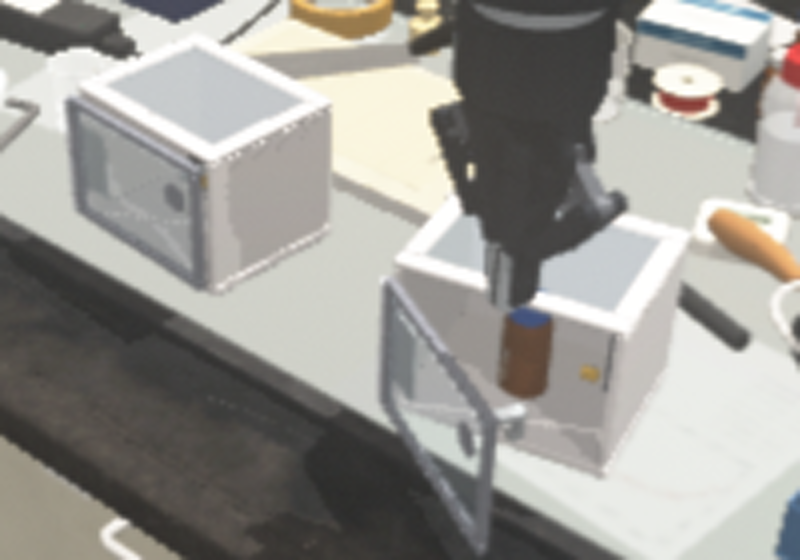

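View pics/wrist5.png

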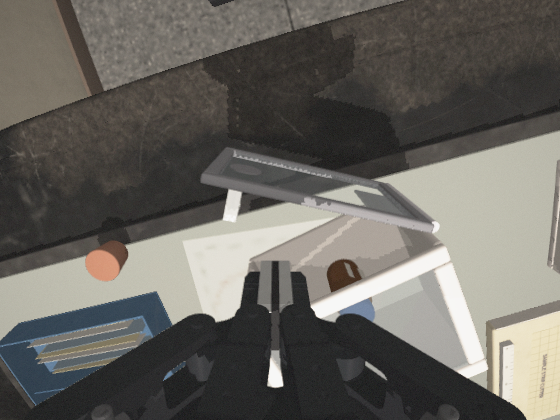

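```bash
python3 -m pendant '[[0,0,-0.5,0,0,0,1],[0,0,-0.7,0,0,0,1],[0,0,-0.7,0,0,0,1],[0,0,-0.1,0,0,0,1]]'; python3 - <<'E'
from h import *
for n in('side','wrist'): cv2.imwrite(f'pics/{n}6.png',arm.grab_frame(n)[:,:,::-1])
a=cv2.imread('pics/side6.png')[150:290,215:415];cv2.imwrite('pics/side6z.png',cv2.resize(a,None,fx=4,fy=4,interpolation=cv2.INTER_CUBIC))
E
```

```text
time: 5.98
ee_pos: [0.5248, -0.0946, 0.0963]
orientation: [-0.563, -0.426, 0.428, 0.564]
wrist_force: [-0.3, -0.0, -0.7]
width: 0.004
```

View pics/side6z.png

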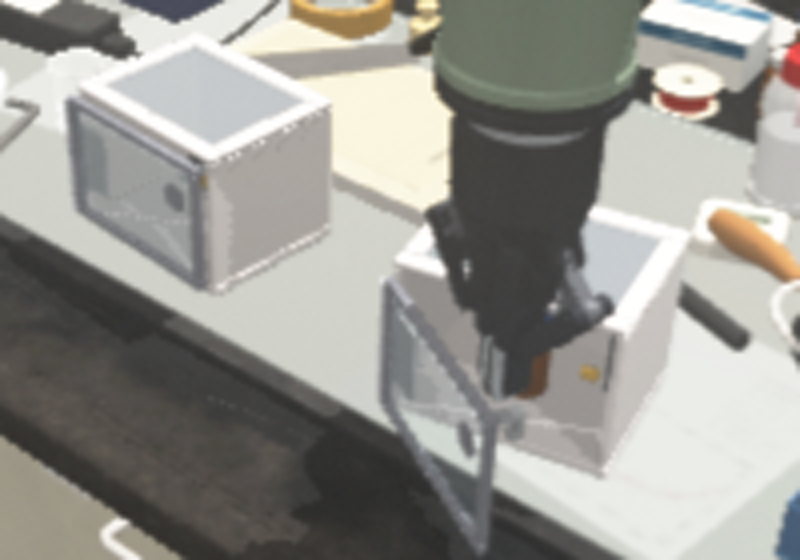

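View pics/wrist6.png

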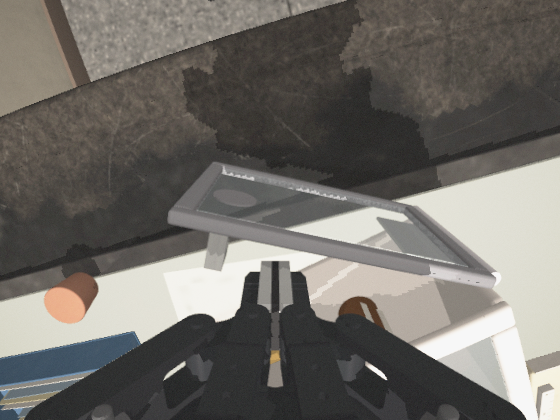

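```bash
python3 - <<'E'
from h import *
H=np.array([541,1.]); p=np.array([524.8,-94.6])
for th in [.6,.7,.85,1.0,1.15,1.3,1.45,1.6,1.75,1.85]:
    a=np.radians(-78.2)-th; d=np.array([np.cos(a),np.sin(a)]); n=np.array([-d[1],d[0]])
    q=H+86*d+15*n; print(th,q.round(1),((q-p)/30).round(2),'toolx',round(np.degrees(a)+180,1)); p=q
E
```

```text
0.6 [521.8 -84.2] [-0.1   0.35] toolx 67.4
0.7 [513.4 -81.8] [-0.28  0.08] toolx 61.7
0.85 [501.4 -76.8] [-0.4   0.17] toolx 53.1
1.0 [490.2 -70. ] [-0.37  0.23] toolx 44.5
1.15 [480.1 -61.6] [-0.33  0.28] toolx 35.9
1.3 [471.5 -51.8] [-0.29  0.33] toolx 27.3
1.45 [464.4 -40.8] [-0.24  0.37] toolx 18.7
1.6 [459.  -28.9] [-0.18  0.4 ] toolx 10.1
1.75 [455.4 -16.3] [-0.12  0.42] toolx 1.5
1.85 [454.1  -7.7] [-0.04  0.29] toolx -4.2
```

```bash
python3 -m pendant '[[-0.1,0.35,0,0,0,-0.6,1],[-0.14,0.04,0,0,0,-0.6,1],[-0.14,0.04,0,0,0,-0.6,1],[-0.2,0.08,0,0,0,-0.6,1],[-0.2,0.09,0,0,0,-0.6,1],[-0.18,0.11,0,0,0,-0.6,1],[-0.19,0.12,0,0,0,-0.6,1],[0,0,0,0,0,0,1]]'; python3 - <<'E'
from h import *
for n in('side','wrist'): cv2.imwrite(f'pics/{n}7.png',arm.grab_frame(n)[:,:,::-1])
a=cv2.imread('pics/side7.png')[150:290,215:415];cv2.imwrite('pics/side7z.png',cv2.resize(a,None,fx=4,fy=4,interpolation=cv2.INTER_CUBIC))
E
```

```text
time: 6.75
ee_pos: [0.4915, -0.0684, 0.0998]
orientation: [-0.653, -0.273, 0.272, 0.653]
wrist_force: [0.7, -0.1, 0.4]
width: -0.0
```

View pics/side7z.png

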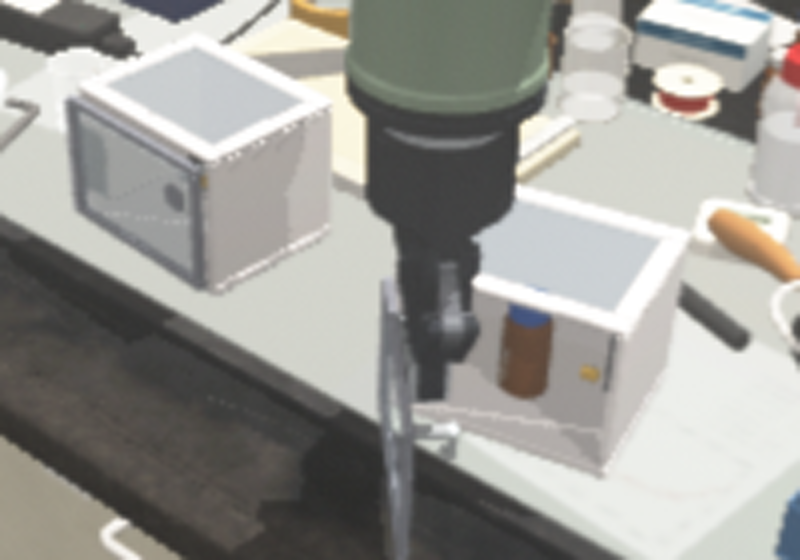

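View pics/wrist7.png

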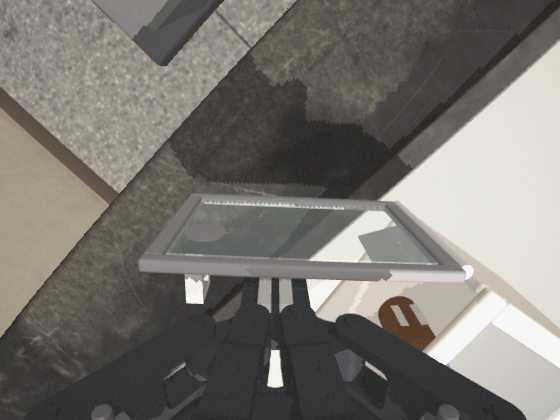

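The door has followed to about 1 rad, with the finger flat behind it and the hook clear (wrist 195,285). Continuing the arc.

```bash
python3 -m pendant '[[-0.17,0.14,-0.1,0,0,-0.6,1],[-0.17,0.14,0,0,0,-0.6,1],[-0.15,0.16,0,0,0,-0.6,1],[-0.14,0.17,0,0,0,-0.6,1],[-0.12,0.18,0,0,0,-0.6,1],[-0.12,0.19,0,0,0,-0.6,1],[-0.09,0.2,0,0,0,-0.6,1],[-0.09,0.2,0,0,0,-0.6,1],[-0.06,0.21,0,0,0,-0.6,1],[-0.06,0.21,0,0,0,-0.6,1],[0,0,0,0,0,0,1]]'; python3 - <<'E'
from h import *
for n in('side','top'): cv2.imwrite(f'pics/{n}8.png',arm.grab_frame(n)[:,:,::-1])
a=cv2.imread('pics/side8.png')[150:290,215:415];cv2.imwrite('pics/side8z.png',cv2.resize(a,None,fx=4,fy=4,interpolation=cv2.INTER_CUBIC))
E
```

```text
time: 7.77
ee_pos: [0.4569, -0.0138, 0.0956]
orientation: [-0.706, -0.026, 0.026, 0.707]
wrist_force: [0.2, -0.2, -0.4]
width: -0.002
```

View pics/side8z.png

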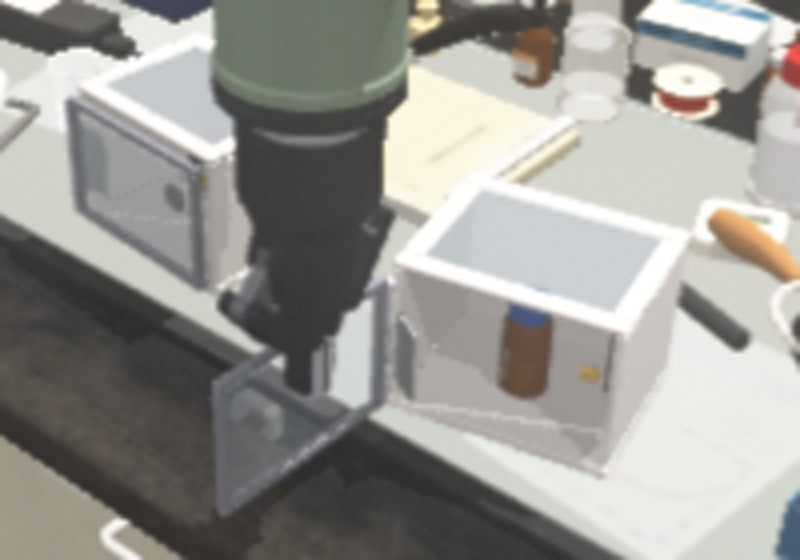

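View pics/top8.png

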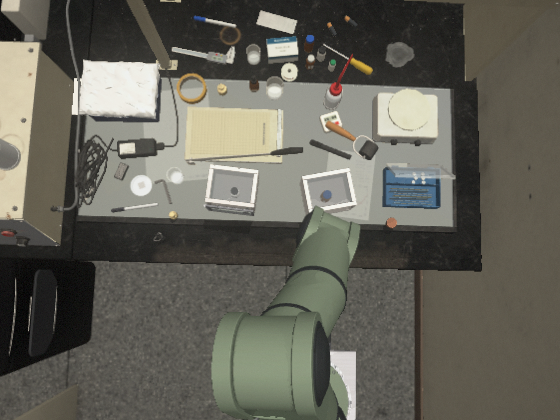

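```bash
python3 -m pendant '[[0,-0.4,0,0,0,0,1],[0,-0.6,0,0,0,0,1],[0,-0.3,0.6,0,0,0,1],[0,0,1,0,0,0,1],[0,0,1,0,0,0,1],[0,-0.5,1,0,0,0,1],[0,-1,0.5,0,0,0,1],[0,-1,0,0,0,0,1],[0,-1,0,0,0,0,1],[0,-1,0,0,0,0,1],[0,-1,0,0,0,0,1],[0,-1,0,0,0,0,1]]';python3 -m pendant '[[0,-1,0,0,0,0,1],[0,-1,0,0,0,0,1],[0,-1,0,0,0,0,1],[0,0,0,0,0,0,1],[0,0,0,0,0,0,1]]'; python3 - <<'E'
from h import *
for n in('side','top'): cv2.imwrite(f'pics/{n}9.png',arm.grab_frame(n)[:,:,::-1])
a=cv2.imread('pics/side9.png')[150:290,215:415];cv2.imwrite('pics/side9z.png',cv2.resize(a,None,fx=4,fy=4,interpolation=cv2.INTER_CUBIC))
a=cv2.imread('pics/top9.png')[150:260,190:410];cv2.imwrite('pics/top9z.png',cv2.resize(a,None,fx=3.6,fy=3.6,interpolation=cv2.INTER_CUBIC))
E
```

```text
time: 8.87
ee_pos: [0.456, -0.2511, 0.2187]
orientation: [0.707, 0.027, -0.027, -0.706]
wrist_force: [0.1, -0.2, -0.3]
width: -0.004
time: 9.28
ee_pos: [0.4553, -0.3412, 0.2183]
orientation: [0.707, 0.026, -0.026, -0.706]
wrist_force: [0.1, 0.7, -0.3]
width: 0.003
```

View pics/side9z.png

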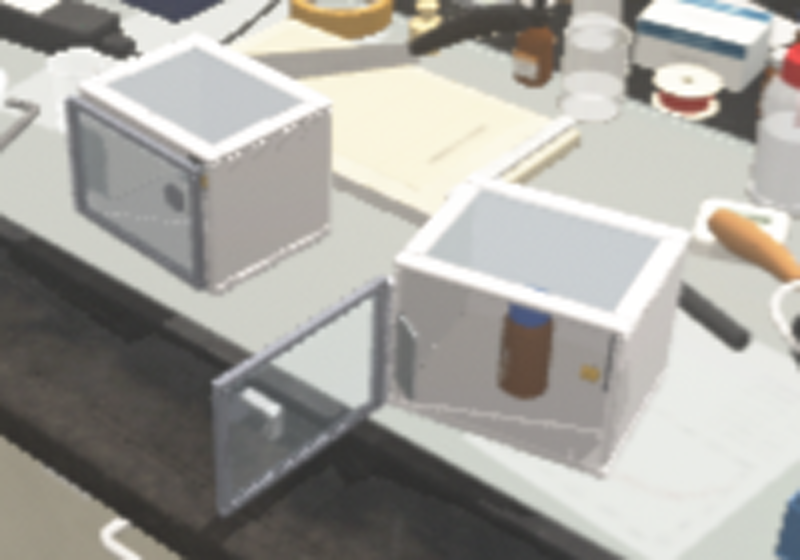

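View pics/top9z.png

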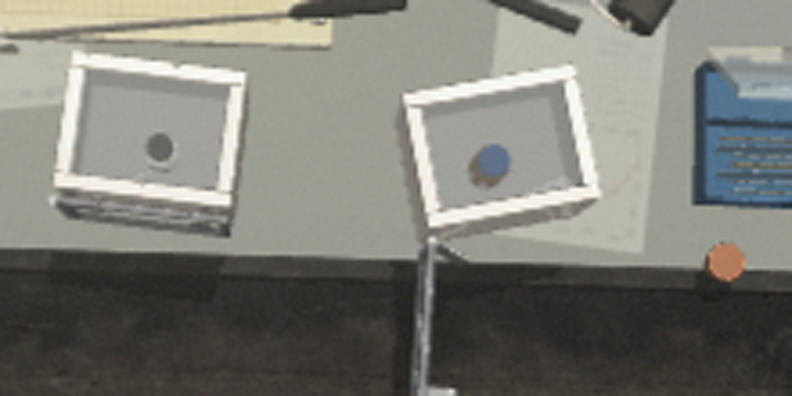

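```bash
python3 - <<'E'
from h import *
z=np.array([[432,243],[420,393]])/3.6+[190,150]-.36
A=onz('top',z,.116)*1e3; d=A[1]-A[0]; a=np.arctan2(d[1],d[0]); print('theta',(np.radians(-78.2)-a)%(2*np.pi))
a=cv2.imread('pics/top0.png');b=cv2.imread('pics/top9.png')
df=cv2.absdiff(a,b).max(2)
for nm,(x0,x1,y0,y1) in dict(cabB=(200,265,155,220),vialA=(312,345,180,205),stopper=(384,402,212,232)).items(): print(nm,df[y0:y1,x0:x1].max(),(df[y0:y1,x0:x1]>40).sum())
s=arm.state();print(s['time'],s['joint_velocities'].round(3))
print(arm.finish_job())
E
```

```text
theta 1.836470655912569
cabB 24 0
vialA 19 0
stopper 16 0
9.3833 [-0.024 -0.008 -0.002  0.009 -0.004 -0.001 -0.009]
the job is handed in; nothing more can be done
None
```

The job is done and handed in at about 9.4 s, well under the 42 s limit. The wanted cabinet was the right-hand one, holding the amber vial with the blue cap, and its door now stands wide open.

- **Pressing the door:** I pressed at the push mark with closed fingertips, reaching about 14 N along the push direction, until the door would go in no further. I then withdrew back and to the side, and the spring threw the door ajar to about 0.70 rad.
- **Swinging it open:** I lowered the closed fingertips behind the door, between the hinge and the hook. From there I swept the door round, then backed off to the right and up.
- **Last checks:**
  - The top camera put the door at about 1.84 rad, past square.
  - The other cabinet's door is still shut.
  - The top view showed no change in the other cabinet, the amber vial or the stopper from the first picture.
  - The arm was clear of everything, with the wrist force near zero.

**Limits of these checks:**
- I did not compare the brass weight and the binder clip between the first and last pictures; the path did not pass near them.
- The cameras disagreed on the cabinet's position by up to about 7 mm. I averaged them and relied on the contact force for the press.
- One wrist-camera reading of the ajar door gave a wrong door length, so I ignored it and used the top view.

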